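# Unclamp a milled bracket and show its underside to the inspection camera

## Robot

A 6-joint arm with a two-finger parallel gripper is mounted at the origin on the work surface. World frame = base frame: x ahead of the robot, y to its left, z up, the work surface at z = 0. Lengths are in mm, angles in degrees, forces in N, time in s.
With the tool pointing down it reaches from about 350 to 850 mm from the base axis. Payload 8.1 kg.
Tool frame: the origin (TCP) lies midway between the tips of the shut fingers; the grasp point (between the pads) lies 19 mm behind it (hold_point_z is the distance from the TCP to the grasp point, in mm); z points along the fingers, y is the direction in which the jaws open and shut (so a half turn about z gives the same grasp; the last joint's range is limited). The gripper opens to 85 mm and grips with 20 to 120 N. Pads are 22 mm wide; open, the fingers measure 114 mm over their backs; the gripper's body (76 mm by 85 mm) begins 54 mm behind the grasp point. The pads swing forward as they close: fully open they stand 13 mm farther back than shut.
Start: joints at [-80.065, 7.471, 85.268, -0, 87.261, -4.893], TCP at [153.573, -580.018, 231.292] pointing down, gripper open.
Joint ranges: [-169.43, 169.43], [-51.17, 129.36], [1.28, 143.12], [-76.62, 256.62], [0, 156.53], [-152.29, 152.29]. Speed limits (degrees/s): [136.94, 136.94, 159.86, 180, 180, 180].

## Interface

Orientations are given as [roll, pitch, yaw] about the fixed x, y, z axes, in that order (R = Rz(yaw) Ry(pitch) Rx(roll)).
In Python, from bench import sense, snapshot, camera_params, hand_in, hold_point_z gives the robot as it stands.
- The arm moves only by the tool servo_tool, never from a script. Its argument "motion" is a list of rows, each a list of 7 numbers: the finger opening in mm, from 0 to 85.4, then the shift along the tool's x, y, z in mm, then the turn, a rotation vector about the tool's x, y, z in rad. A call has 1 to 10 rows; each row shifts and turns the pose as measured when the row begins, along the tool's axes as they then stand; what a row does not reach is not made up. A row lasts 1/10 s, in which the tool goes at most 50 mm and 8.59 degrees, less where a joint would pass 70% of its speed; a pose out of reach is approached as far as the arm can. A call with a gripper value outside its range is refused whole. The fingers move at their own pace and stop on an object; "force" is the grip in N (left out, the last holds). Time passes only in rows, so rows that do not move let the fingers close. It gives the time, the measured TCP pose, the force and the opening at its end, in the units of the state.
- sense(): the state, without advancing time (a new reading comes with each control period).
- snapshot(name): name is "scene" or "top" or "wrist"; returns the picture (480x640x3 uint8, blue, green, red); there is no depth.
- camera_params(name): a dict with "fx", "fy", "cx", "cy" (pixels), "D" ([k1, k2, p1, p2, k3] as OpenCV has them; the pictures are not rectified), "R" (3x3) and "t" (3): a world point X has camera coordinates R X + t; the wrist camera has in their place "tool_from_camera" (4x4, takes a point from camera to tool coordinates, whose origin is the TCP and whose axes are the flange's). Camera axes: x right, y down, z forward; pixel columns grow to the right and rows downward; lengths in mm; the calibration is good to about 2 mm. A picture is of the moment at which its call begins: read the wrist's pose just before it. camera_params takes no time and is no camera call.
- hand_in(): hands the job in, once; it reports no verdict.
The state is a dict: "time": time; "joint_pos": joint angles; "qd": joint speeds; "joint_efforts": joint torques, N m; "tool_pos": TCP position; "tcp_rot": TCP orientation; "ft_force": force on the tool from outside, world axes, zero at the start; "wrist_torque": the same for the moment, N m; "finger_gap": finger opening in mm.
Only numpy, scipy, OpenCV 4.12 (cv2) and the standard library are available. Lean on these libraries where they do the work, as an engineer would, in place of code of your own. Each camera call takes 0.05 s, during which the arm holds its last target. There are 200 camera calls.

## Task

The milled bracket in the fixture has been probed and now its underside has to be looked at. Swing the fixture's clamp arm right away from it, lift the bracket out, and hold it in the air in front of the upward-leaning inspection camera: underside square to the lens, centred on the lens axis about 100 mm from the glass, long sides level. Finish while still holding it there, steady, with the clamp left swung away, the camera not touched and everything else on the table left where it was.

Things in the scene. Friction and masses are not known exactly. Their poses are not given: they have to be found in the camera images.
- bracket: The part to show, clamped in the fixture: aluminium bracket, flange 120 (x) x 56 (y) x 10 mm, with a solid block 40 (x) x 36 (y) mm on its middle, up to 42 mm above the underside. Grip the block across its 36 mm (along y), fingertips above the flange. Same turned half round. 0.2 to 0.36 kg. Origin: centre of the underside, the face to show; z out of the block's top, up at the start.
- fixture: Fixed grey plate 240 (x) x 160 (y) x 12 mm on the table; origin centre of its underside, z up. The bracket lies along plate x, centred at x = +25 mm, its underside 32 mm above the table on rest buttons. Two brass pins stand along its -y side and one at its +x end, 1.5 mm play, tops 38 mm above the table: lift it straight up 10 mm to free it. The swing clamp is at its -x end.
- clamp (a joint): Swing clamp's arm about its upright post, rad. 0: stop, arm along plate +x over the flange's end, rubber foot 1 mm above the flange, so the bracket cannot be lifted. Swings anticlockwise seen from above (to plate +y) to a stop at 1.6, square to the bracket; swung away from 1.1 on. Starts at 0 to 0.15. Light friction, about 1 N at the knob; stays where left.
- clamp_knob (a point): Centre of the top of the clamp's red knob: upright cylinder 15 mm in diameter, from 58 to 92 mm above the table, on the arm (dark steel bar 16 mm wide, 8 mm thick), 50 mm from the post's axis. With the arm closed it stands 50 mm from the bracket's centre, 30 mm from the block's end face.
- clamp_pivot (a point): Point on the axis of the clamp's post at the height of the knob's top (92 mm above the table), at plate x = -75 mm; the post itself ends 68 mm above the table.
- camera_head: Fixed camera facing up, 20 degrees from vertical: black lens in a ring light 66 mm across, blue body below. Origin: centre of the front glass, 130 mm above the table. z: lens axis, out of the glass, leaning to the robot's side; y: level, across the lean. Hold the centre of the bracket's underside 100 mm out on this z, underside facing the glass (bracket z along this z), long side (x) along this y.
- camera: Fixed stand of the camera: aluminium base 140 (x, from -50 to +90) x 100 (y) x 12 mm, steel post 18 mm in diameter, 112 mm high, at x = +66 mm behind the lens. Origin on the table straight below the front glass; z up; the lens leans to its -x.
- spare_bracket: Bystander: a second, identical bracket lying loose on the table, already checked. Origin centre of its underside. Leave alone.
- white_block: Bystander: stepped white plastic block 90 x 60 x 58 mm, origin centre of its underside. Leave alone.
- caliper: Bystander: digital caliper lying flat, 200 mm long, 12 mm thick, origin under it, length along its x. Leave alone.
- ref_sphere: Bystander: white reference ball on a steel post with a round foot 56 mm across, 106 mm tall, origin centre of the foot's underside. Leave alone.
- steel_block: Bystander: ground steel block with holes, 75 x 50 x 25 mm, origin centre of its underside. Leave alone.
- screwdriver: Bystander: screwdriver lying on the table along its x. Leave alone.
- indicator: Bystander: dial indicator on a red magnetic foot 60 x 50 x 55 mm, 175 mm tall, origin centre of the foot's underside. Leave alone.
Not all that is in view belongs to the job. What is shaped like the bracket but yellow is not meant.

How it is judged (in metres and radians):
On the way, in this order (a step that is already met when the one before it is completed fails the run):
1. the clamp arm is swung away (1.1 rad or more) while the bracket still lies on its rests (value of joint clamp above 1.1 rad and distance of bracket from where it was at the start of the episode below 0.01 m), for 0.2 s.
2. the bracket is lifted out of the fixture in the gripper, 40 mm or more clear of its rests (z of bracket in the frame of fixture above 0.075 m and contact force between bracket and the fingers above 1 N), for 0.1 s.
At the end, for the whole second after the job is handed in: The gripper alone holds the bracket still: centre of its underside within 12 mm of the lens axis (each way) and 100 +- 12 mm from the glass, square to the lens within 7 degrees, block away from the lens, long side crosswise to the lean within 8 degrees; clamp arm still at 1.1 rad or more (x of bracket in the frame of camera_head between -0.012 and 0.012 m and y of bracket in the frame of camera_head between -0.012 and 0.012 m and z of bracket in the frame of camera_head between 0.088 and 0.112 m and angle between the z axis of bracket and the z axis of camera_head, either way round below 0.12 rad and angle between the x axis of bracket and the y axis of camera_head, either way round below 0.14 rad and angle between bracket's own z axis and vertical below 1 rad and height (world z) of bracket above 0.18 m and contact force between bracket and the fingers above 1 N and contact force between bracket and camera below 0.1 N and contact force between bracket and fixture below 0.1 N and linear speed of bracket below 0.02 m/s and angular speed of bracket below 0.15 rad/s and value of joint clamp above 1.1 rad); the arm keeps its last pose, push and grip.
It fails at once if the camera or its stand is touched (over 1 N) (contact force between camera and anything else above 1 N).
It fails at once if a bystander is moved more than 20 mm (distance of any of spare_bracket, white_block, caliper, ref_sphere, steel_block, screwdriver, indicator from where it was at the start of the episode above 0.02 m).
It also fails if it takes over 58 s, if anything falls off the work surface, if the arm or the gripper's body presses on something with over 40 N, if the wrist force passes 120 N, or if a joint passes its speed limit or range.

## Working session

There is one attempt and no reset: what is moved stays moved. The work goes in short steps, Python scripts to look and compute and a tool call to move; the robot and the scene stay as the last step left them, time stands still between calls to the robot, and variables do not carry over. Pictures are saved under pics/ and viewed, about 8 in all and at most 12, crops included, and the job is handed in when it is done.

Besides the shell and the picture viewer there is one more tool, called as a command line: name --pt "numbers of a row" for each row, then --argument value for the rest. servo_tool: Moves the arm, as the interface text tells. Its arguments: {"type":"object","properties":{"motion":{"type":"array"},"force":{"type":"number"}},"required":["motion"]}

```bash
mkdir -p pics && cat > h.py <<'E'
import numpy as np,cv2
from bench import *
def ray(name,uv):
    p=camera_params(name);K=np.array([[p['fx'],0,p['cx']],[0,p['fy'],p['cy']],[0,0,1]])
    n=cv2.undistortPoints(np.array(uv,float).reshape(-1,1,2),K,np.array(p['D'],float)).reshape(-1,2)
    d=np.c_[n,np.ones(len(n))];R=np.array(p['R']);t=np.array(p['t']).ravel()
    return -R.T@t, d@R
def onz(name,uv,z):
    o,d=ray(name,uv); return o+d*((z-o[2])/d[:,2])[:,None]
def proj(name,X):
    p=camera_params(name);K=np.array([[p['fx'],0,p['cx']],[0,p['fy'],p['cy']],[0,0,1]])
    return cv2.projectPoints(np.array(X,float).reshape(-1,1,3),cv2.Rodrigues(np.array(p['R']))[0],np.array(p['t'],float),K,np.array(p['D'],float))[0].reshape(-1,2)
E
python3 - <<'E'
from h import *
for n in ("scene","top"):
    cv2.imwrite(f"pics/{n}.png",snapshot(n)); p=camera_params(n); print(n,ray(n,[[320,240]]),p['fx'])
print(sense(),hold_point_z if not callable(hold_point_z) else hold_point_z()); print(camera_params('wrist'))
E
```

```text
scene (array([1093.90124005, -812.71829341,  956.83822373]), array([[-0.44560186,  0.6112706 , -0.65411913]])) 536.0890155611178
top (array([ 376.45890715,   -2.03805668, 1489.94067947]), array([[ 0.10744116, -0.00161243, -0.99437134]])) 596.2950615033782
{'time': 0.1, 'joint_pos': array([-8.00660484e+01,  7.51269323e+00,  8.53231312e+01, -6.36625938e-05,
        8.72624845e+01, -4.89424813e+00]), 'qd': array([-0.00393324, -0.0535547 , -0.12343425,  0.04486793, -0.02519342,
       -0.01536908]), 'joint_efforts': array([ 9.85862862e-04, -5.70952427e+01, -5.01940799e+01, -1.29947944e-04,
        8.08407407e-03,  8.25536802e-06]), 'tool_pos': array([ 153.47509313, -579.51920074,  230.32852839]), 'tcp_rot': array([-1.79902044e+02, -8.32406155e-03,  1.48281957e+01]), 'ft_force': array([ 0.67130017, -0.9304556 , -0.45141938]), 'wrist_torque': array([-0.03787754, -0.00888382,  0.01784619]), 'finger_gap': 85.5302607153299} 18.700000000000003
{'fx': 341.2609311110954, 'fy': 341.2609311110954, 'cx': 319.79036004816004, 'cy': 247.54248180775608, 'D': array([-0.04926648,  0.        ,  0.        ,  0.        ,  0.        ]), 'tool_from_camera': array([[ 5.77090277e-04, -9.60114069e-01, -2.79608015e-01,
         7.02810405e+01],
       [ 9.99999473e-01,  7.91453630e-04, -6.53757339e-04,
        -3.26786909e-01],
       [ 8.48978397e-04, -2.79607491e-01,  9.60114019e-01,
        -1.43188868e+02],
       [ 0.00000000e+00,  0.00000000e+00,  0.00000000e+00,
         1.00000000e+00]])}
```

View pics/scene.png

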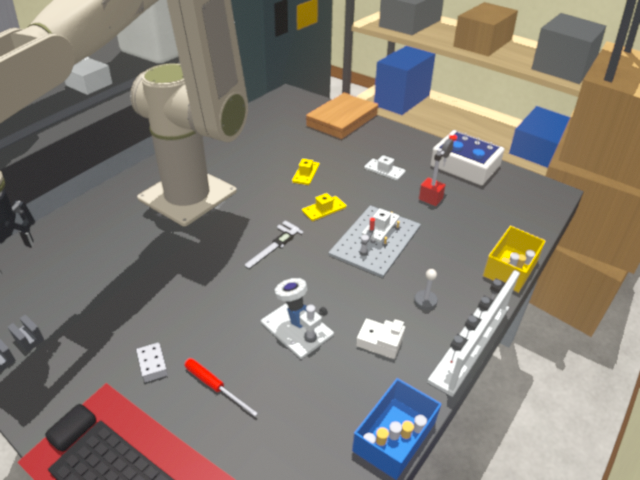

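View pics/top.png

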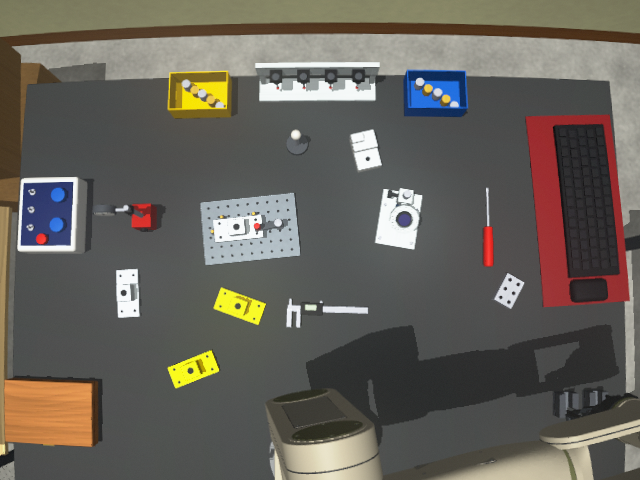

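The part is in the fixture at top px (238,227). The spare is at (127,293), and the yellow look-alikes at (240,306) and (193,370) aren't meant. The camera is at about (404,219). I'll confirm with an enlarged crop.

```bash
python3 - <<'E'
from h import *
t=cv2.imread("pics/top.png")
a=cv2.resize(t[180:280,190:310],(780,650),interpolation=cv2.INTER_CUBIC)[:600]
cv2.imwrite("pics/c1.png",a)
s=cv2.imread("pics/scene.png")
b=cv2.resize(t[180:255,365:435],(400,429),interpolation=cv2.INTER_CUBIC); c=cv2.resize(s[270:360,255:345],(400,400),interpolation=cv2.INTER_CUBIC)
o=np.zeros((429,800,3),np.uint8);o[:429,:400]=b;o[:400,400:]=c
cv2.imwrite("pics/c2.png",o)
E
```

```text
(no output)
```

View pics/c1.png

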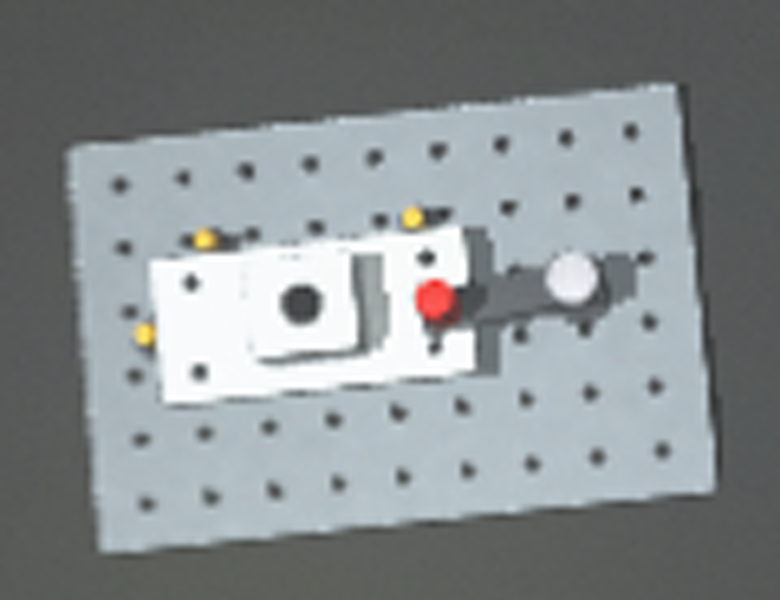

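View pics/c2.png

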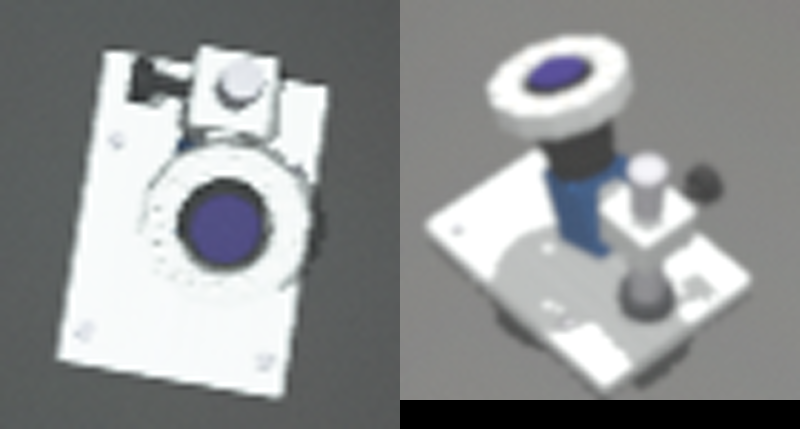

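Top crop: the bracket in the fixture has its block hole at px ≈(236,227). The red knob is at (257,226), the post at (278,223), and the pins are on the upper and left sides. The post is to the right, so plate +x points image-left, and the clamp opens downward towards the robot. In the camera crop, the purple glass is at top px ≈(404,220), with its post towards the image top (+x).

```bash
cat > m.py <<'E'
from h import *
def cen(img,roi,lo,hi):
    x0,y0,x1,y1=roi;m=cv2.inRange(cv2.cvtColor(img[y0:y1,x0:x1],cv2.COLOR_BGR2HSV),lo,hi)
    n,l,s,c=cv2.connectedComponentsWithStats(m)
    if n<2:return None
    i=1+s[1:,4].argmax();return c[i]+[x0,y0],s[i,4]
def tri(pt,ps):
    A=[];b=[]
    for n,uv in (("top",pt),("scene",ps)):
        o,d=ray(n,[uv]);d=d[0]/np.linalg.norm(d);P=np.eye(3)-np.outer(d,d);A.append(P);b.append(P@o)
    A=np.vstack(A);b=np.hstack(b);X,r,_,_=np.linalg.lstsq(A,b,rcond=None);return X,np.sqrt(r)
def frame(img,roi,mask):
    x0,y0,x1,y1=roi;m=np.zeros(img.shape[:2],np.uint8);m[y0:y1,x0:x1]=mask[y0:y1,x0:x1]
    c=max(cv2.findContours(m,cv2.RETR_EXTERNAL,cv2.CHAIN_APPROX_NONE)[0],key=cv2.contourArea)
    return c
E
python3 - <<'E'
from m import *
t=cv2.imread("pics/top.png");s=cv2.imread("pics/scene.png")
pur=((115,80,50),(140,255,255));red=((0,140,90),(8,255,255))
for nm,c,rt,rs in (("glass",pur,(380,190,430,250),(270,270,320,310)),("knob",red,(240,210,275,240),(360,205,390,245))):
    a=cen(t,rt,*c);b=cen(s,rs,*c);print(nm,a,b,tri(a[0],b[0]))
    for z in (92,130):print(z,onz("top",[a[0]],z),onz("scene",[b[0]],z))
# plate: fill everything brighter than table
g=t.max(2)
for nm,roi,th,z in (("plate",(195,185,305,270),110,12),("base",(370,180,430,255),150,12)):
    c=frame(t,roi,(g>th).astype(np.uint8)*255)
    P=onz("top",c.reshape(-1,2),z)[:,:2].astype(np.float32)
    print(nm,cv2.minAreaRect(P),cv2.boxPoints(cv2.minAreaRect(P)))
# post top z=68
print("post68",onz("top",[[190+572/6.5,180+278/6.5]],68),"hole42",onz("top",[[190+301/6.5,180+305/6.5]],74))
w=((0,0,215),(180,60,255))
hsv=cv2.cvtColor(t,cv2.COLOR_BGR2HSV);c=frame(t,(205,205,270,245),cv2.inRange(hsv,*w))
P=onz("top",c.reshape(-1,2),42)[:,:2].astype(np.float32);print("bracket",cv2.minAreaRect(P),cv2.boxPoints(cv2.minAreaRect(P)))
E
```

```text
glass (array([404.01904762, 219.44761905]), np.int32(105)) (array([289.94736842, 285.9122807 ]), np.int32(57)) (array([ 569.92491506, -198.93275277,  128.95693341]), array([0.9615524]))
92 [[ 575.70470198 -203.82019212   92.        ]] [[ 546.00577815 -172.00765804   92.        ]]
130 [[ 570.28863511 -198.33518031  130.        ]] [[ 570.07967657 -200.15974877  130.        ]]
knob (array([256.25925926, 225.59259259]), np.int32(27)) (array([372.        , 222.60606061]), np.int32(33)) (array([562.94290295, 146.96190122,  79.69780108]), array([2.15926695]))
92 [[562.54367598 146.58419162  92.        ]] [[569.35569417 132.3356228   92.        ]]
130 [[557.48536319 142.54421659 130.        ]] [[592.40362406  90.81103724 130.        ]]
plate ((566.0910034179688, 172.88421630859375), (160.1327667236328, 240.3765106201172), 5.654127597808838) [[474.57285  284.59933 ]
 [498.25546   45.392315]
 [657.60913   61.169098]
 [633.9265   300.37613 ]]
base ((593.6495971679688, -202.1382598876953), (101.41263580322266, 148.6352081298828), 79.94914245605469) [[ 511.62317 -239.09631]
 [ 657.9773  -265.03647]
 [ 675.676   -165.1802 ]
 [ 529.3219  -139.24005]]
post68 [[572.30456261  96.6245931   68.        ]] hole42 [[562.00229529 196.66620431  74.        ]]
bracket ((563.3158569335938, 198.0024871826172), (55.64311981201172, 119.88928985595703), 6.062732696533203) [[529.3187  254.67342]
 [541.9811  135.4547 ]
 [597.313   141.33156]
 [584.65063 260.5503 ]]
```

Everything agrees: the plate measures 240.4×160.1 at 5.65°, the bracket centre is at (563.5,198), the pivot at (573.5,98) and the knob radius is 49.6 mm at about 0.12 rad. The glass is at (570,-199,130) and the camera yaw is about -9.9°. Next I plan the approach.

```bash
cat > plan.py <<'E'
from h import *
from scipy.spatial.transform import Rotation as Ro, Slerp
def plan(pos,R,g,n=None,step=42):
    s=sense();p0=np.array(s['tool_pos']);R0=Ro.from_euler('xyz',s['tcp_rot'],degrees=True)
    if not isinstance(R,Ro): R=Ro.from_euler('xyz',R,degrees=True)
    d=np.array(pos)-p0;a=np.degrees((R0.inv()*R).magnitude())
    n=n or int(max(1,np.ceil(np.linalg.norm(d)/step),np.ceil(a/7.5)))
    S=Slerp([0,1],Ro.concatenate([R0,R]))
    print("t",round(s['time'],2),"at",p0.round(1),np.array(s['tcp_rot']).round(2),"F",s['ft_force'].round(1),"gap",round(s['finger_gap'],1),"dist",np.linalg.norm(d).round(1),"ang",a.round(2),"rows",n)
    for i in range(n):
        A=S(i/n);B=S((i+1)/n)
        print([g]+list(A.inv().apply(d/n).round(1))+list((A.inv()*B).as_rotvec().round(3)))
E
python3 -c "
from plan import *
plan([601,146,180],[180,0,95.65],0)"
```

```text
t 0.1 at [ 153.5 -579.5  230.3] [-1.799e+02 -1.000e-02  1.483e+01] F [ 0.7 -0.9 -0.5] gap 85.5 dist 853.9 ang 80.82 rows 21
[0, np.float64(29.4), np.float64(-27.9), np.float64(2.4), np.float64(-0.0), np.float64(-0.0), np.float64(-0.067)]
[0, np.float64(31.3), np.float64(-25.9), np.float64(2.4), np.float64(-0.0), np.float64(-0.0), np.float64(-0.067)]
[0, np.float64(32.9), np.float64(-23.7), np.float64(2.4), np.float64(-0.0), np.float64(-0.0), np.float64(-0.067)]
[0, np.float64(34.4), np.float64(-21.5), np.float64(2.4), np.float64(-0.0), np.float64(-0.0), np.float64(-0.067)]
[0, np.float64(35.8), np.float64(-19.1), np.float64(2.4), np.float64(-0.0), np.float64(-0.0), np.float64(-0.067)]
[0, np.float64(37.0), np.float64(-16.7), np.float64(2.4), np.float64(-0.0), np.float64(-0.0), np.float64(-0.067)]
[0, np.float64(38.0), np.float64(-14.2), np.float64(2.4), np.float64(-0.0), np.float64(-0.0), np.float64(-0.067)]
[0, np.float64(38.9), np.float64(-11.6), np.float64(2.4), np.float64(-0.0), np.float64(-0.0), np.float64(-0.067)]
[0, np.float64(39.6), np.float64(-8.9), np.float64(2.4), np.floa
[... 701 characters left out ...]
), np.float64(-0.067)]
[0, np.float64(39.3), np.float64(10.0), np.float64(2.4), np.float64(-0.0), np.float64(-0.0), np.float64(-0.067)]
[0, np.float64(38.6), np.float64(12.6), np.float64(2.4), np.float64(-0.0), np.float64(-0.0), np.float64(-0.067)]
[0, np.float64(37.7), np.float64(15.2), np.float64(2.4), np.float64(-0.0), np.float64(-0.0), np.float64(-0.067)]
[0, np.float64(36.6), np.float64(17.6), np.float64(2.4), np.float64(-0.0), np.float64(-0.0), np.float64(-0.067)]
[0, np.float64(35.3), np.float64(20.1), np.float64(2.4), np.float64(-0.0), np.float64(-0.0), np.float64(-0.067)]
[0, np.float64(33.9), np.float64(22.4), np.float64(2.4), np.float64(-0.0), np.float64(-0.0), np.float64(-0.067)]
```

servo_tool --pt "0 29 -28 0 0 0 -0.067" --pt "0 31 -26 0 0 0 -0.067" --pt "0 33 -24 0 0 0 -0.067" --pt "0 34 -21 0 0 0 -0.067" --pt "0 36 -19 0 0 0 -0.067" --pt "0 37 -17 0 0 0 -0.067" --pt "0 38 -14 0 0 0 -0.067" --pt "0 39 -12 0 0 0 -0.067" --pt "0 40 -9 0 0 0 -0.067" --pt "0 40 -6 0 0 0 -0.067"

```text
time: 1.1
tool_pos: [365.3, -220.5, 225.4]
tcp_rot: [-179.5, -0.3, 54.2]
ft_force: [1.9, -0.8, 0.1]
finger_gap: -0.0
```

servo_tool --pt "0 40 -3 0 0 0 -0.067" --pt "0 41 -1 0 0 0 -0.067" --pt "0 41 2 0 0 0 -0.067" --pt "0 40 5 0 0 0 -0.067" --pt "0 40 7 2 0 0 -0.067" --pt "0 39 10 2 0 0 -0.067" --pt "0 39 13 2 0 0 -0.067" --pt "0 38 15 2 0 0 -0.067" --pt "0 37 18 2 0 0 -0.067" --pt "0 35 20 2 0 0 -0.067"

```text
time: 2.1
tool_pos: [573.9, 148.5, 212.4]
tcp_rot: [-179.7, -0.5, 94.3]
ft_force: [-0.0, -0.1, 0.7]
finger_gap: -0.0
```

```bash
sed -i 's/print(\[g\]+list(A.inv().apply(d\/n).round(1))+list((A.inv()\*B).as_rotvec().round(3)))/print([float(v) for v in [g]+list(A.inv().apply(d\/n).round(1))+list((A.inv()*B).as_rotvec().round(3))])/' plan.py; python3 -c "
from plan import *
plan([601,146,150],[180,0,95.65],0)"
```

```text
t 2.1 at [573.9 148.5 212.4] [-179.67   -0.51   94.26] F [-0.  -0.1  0.7] gap -0.0 dist 68.1 ang 1.52 rows 2
[0.0, -2.5, 13.6, 31.1, -0.003, -0.004, -0.012]
[0.0, -2.5, 13.5, 31.2, -0.003, -0.004, -0.012]
```

servo_tool --pt "0 -3 14 20 -0.003 -0.004 -0.012" --pt "0 -2 14 30 -0.003 -0.004 -0.012" --pt "0 0 0 25 0 0 0" --pt "0 0 0 25 0 0 0" --pt "0 0 0 25 0 0 0" --pt "0 0 0 20 0 0 0" --pt "0 0 0 0 0 0 0"

```text
time: 2.8
tool_pos: [602.5, 153.4, 58.0]
tcp_rot: [-179.8, -0.1, 96.3]
ft_force: [-0.9, -0.1, -0.6]
finger_gap: 0.0
```

```bash
python3 -c "
from plan import *
plan([601,146,66],[180,0,95.65],0)"
```

```text
t 2.8 at [602.5 153.4  58. ] [-1.7979e+02 -1.0000e-01  9.6320e+01] F [-0.9 -0.1 -0.6] gap 0.0 dist 11.0 ang 0.71 rows 1
[0.0, -7.2, -2.3, -8.0, -0.004, -0.002, 0.012]
```

servo_tool --pt "0 -5 0 -10 0 0 0" --pt "0 0 -6 0 0 0 0" --pt "0 0 -6 0 0 0 0" --pt "0 0 -4 0 0 0 0"

```text
time: 3.2
tool_pos: [588.2, 146.2, 72.8]
tcp_rot: [180.0, -0.1, 96.3]
ft_force: [-0.3, 0.0, -0.1]
finger_gap: 0.6
```

```bash
python3 - <<'E'
from plan import *
s=sense();p=np.array(s['tool_pos']);a=np.radians(s['tcp_rot'][2])
d=p[:2]-[573.5,98.3];print(p.round(1),s['tcp_rot'].round(1),s['ft_force'].round(1),"in tool:",d@[np.cos(a),np.sin(a)],d@[np.sin(a),-np.cos(a)])
E
```

```text
[588.2 146.2  72.8] [ 1.80e+02 -1.00e-01  9.63e+01] [-0.3  0.  -0.1] in tool: 45.95824653107621 19.867549356899943
```

servo_tool --pt "0 2.2 -6.1 0 0 0 -0.13" --pt "0 2.2 -6.1 0 0 0 -0.13" --pt "0 2.2 -6.1 0 0 0 -0.13" --pt "0 2.2 -6.1 0 0 0 -0.13" --pt "0 2.2 -6.1 0 0 0 -0.13" --pt "0 2.2 -6.1 0 0 0 -0.13"

```text
time: 3.8
tool_pos: [551.8, 143.8, 79.4]
tcp_rot: [179.3, 0.4, 142.6]
ft_force: [0.3, 2.0, -0.5]
finger_gap: 0.1
```

```bash
cat > st.py <<'E'
from m import *
s=sense();p=np.array(s['tool_pos']);a=np.radians(s['tcp_rot'][2])
d=p[:2]-[573.5,98.3];print(p.round(1),s['tcp_rot'].round(1),s['ft_force'].round(1),"in tool:",d@[np.cos(a),np.sin(a)],d@[np.sin(a),-np.cos(a)])
for n in ("top","scene"):
    im=snapshot(n);cv2.imwrite(f"pics/{n}_{s['time']:.1f}.png",im)
    b=cen(im,(240,210,300,265) if n=="top" else (340,200,400,260),(0,140,90),(8,255,255))
    if b:
        X=onz(n,[b[0]],80 if n=="scene" else 90)[0];v=X[:2]-[573.5,98.3];print(n,b,X,np.hypot(*v),"angle",np.arctan2(v[1],v[0])-np.radians(95.65))
E
python3 st.py
```

```text
[551.8 143.8  79.4] [179.3   0.4 142.6] [ 0.3  2.  -0.5] in tool: 44.87616734614295 23.00351384351432
scene (array([359.17948718, 222.05128205]), np.int32(39)) [534.34794043 126.70001851  80.        ] 48.367807682559075 angle 0.8446297133032399
```

servo_tool --pt "0 2.5 -6.1 2 0 0 -0.13" --pt "0 2.5 -6.1 2 0 0 -0.13" --pt "0 2.5 -6.1 2 0 0 -0.13" --pt "0 2.5 -6.1 2 0 0 -0.13" --pt "0 2.5 -6.1 2 0 0 -0.13"

```text
time: 4.4
tool_pos: [531.7, 122.5, 73.7]
tcp_rot: [179.5, 1.3, 179.6]
ft_force: [-0.2, 0.9, 1.6]
finger_gap: 0.3
```

```bash
python3 st.py
```

```text
[531.7 122.5  73.7] [179.5   1.3 179.6] [-0.2  0.9  1.6] in tool: 41.98728713242621 23.93084087677968
scene (array([349.53333333, 225.68888889]), np.int32(45)) [522.93922919  98.81367089  80.        ] 50.56338005624341 angle 1.4620260984686206
```

The clamp is at about 1.46 rad. I back off, rise and plan the grasp.

servo_tool --pt "0 0 8 0 0 0 0" --pt "0 0 5 -40 0 0 0" --pt "0 0 0 -40 0 0 0"

```text
time: 4.8
tool_pos: [525.7, 135.2, 149.0]
tcp_rot: [179.6, 0.5, 178.3]
ft_force: [1.3, 0.2, 0.4]
finger_gap: 0.1
```

```bash
python3 -c "
from plan import *
plan([563.5,198,150],[180,0,95.65],66)"
```

```text
t 4.8 at [525.7 135.2 149. ] [179.63   0.55 178.32] F [1.3 0.2 0.4] gap 0.1 dist 73.3 ang 82.68 rows 12
[66.0, -3.0, 5.3, -0.0, 0.001, 0.0, 0.12]
[66.0, -2.3, 5.6, -0.0, 0.001, 0.0, 0.12]
[66.0, -1.6, 5.9, -0.0, 0.001, 0.0, 0.12]
[66.0, -0.9, 6.0, -0.0, 0.001, 0.0, 0.12]
[66.0, -0.2, 6.1, -0.0, 0.001, 0.0, 0.12]
[66.0, 0.5, 6.1, -0.0, 0.001, 0.0, 0.12]
[66.0, 1.3, 6.0, -0.1, 0.001, 0.0, 0.12]
[66.0, 2.0, 5.8, -0.1, 0.001, 0.0, 0.12]
[66.0, 2.7, 5.5, -0.1, 0.001, 0.0, 0.12]
[66.0, 3.3, 5.1, -0.1, 0.001, 0.0, 0.12]
[66.0, 3.9, 4.7, -0.1, 0.001, 0.0, 0.12]
[66.0, 4.4, 4.2, -0.1, 0.001, 0.0, 0.12]
```

servo_tool --pt "66 -3 5.3 0 0 0 0.12" --pt "66 -2.3 5.6 0 0 0 0.12" --pt "66 -1.6 5.9 0 0 0 0.12" --pt "66 -0.9 6 0 0 0 0.12" --pt "66 -0.2 6.1 0 0 0 0.12" --pt "66 0.5 6.1 0 0 0 0.12" --pt "66 1.3 6 0 0 0 0.12" --pt "66 2 5.8 0 0 0 0.12" --pt "66 2.7 5.5 0 0 0 0.12" --pt "66 3.3 5.1 0 0 0 0.12"

```text
time: 5.8
tool_pos: [567.3, 197.5, 162.6]
tcp_rot: [178.3, -0.2, 103.7]
ft_force: [0.1, -0.2, 0.3]
finger_gap: 65.8
```

```bash
python3 -c "
from plan import *
plan([563.5,198,120],[180,0,95.65],66)"
```

```text
t 5.8 at [567.3 197.5 162.6] [178.32  -0.21 103.68] F [ 0.1 -0.2  0.3] gap 65.8 dist 42.8 ang 8.21 rows 2
[66.0, 0.6, -2.4, 21.3, 0.014, -0.003, 0.07]
[66.0, 0.5, -2.1, 21.3, 0.014, -0.003, 0.07]
```

servo_tool --pt "66 0.6 -2.4 20 0.014 -0.003 0.07" --pt "66 0.5 -2.1 20 0.014 -0.003 0.07" --pt "66 0 0 0 0 0 0"

```text
time: 6.1
tool_pos: [565.2, 201.8, 123.5]
tcp_rot: [179.8, -0.1, 94.3]
ft_force: [-0.7, 0.2, -0.3]
finger_gap: 66.2
```

```bash
python3 -c "
from plan import *
plan([563.5,198,70],[180,0,95.65],60)
cv2.imwrite('pics/w1.png',snapshot('wrist'))"
```

```text
t 6.1 at [565.2 201.8 123.5] [ 1.7977e+02 -5.0000e-02  9.4260e+01] F [-0.7  0.2 -0.3] gap 66.2 dist 53.6 ang 1.41 rows 2
[60.0, -1.9, -1.1, 26.7, 0.002, -0.0, -0.012]
[60.0, -1.8, -1.1, 26.7, 0.002, -0.0, -0.012]
```

View pics/w1.png

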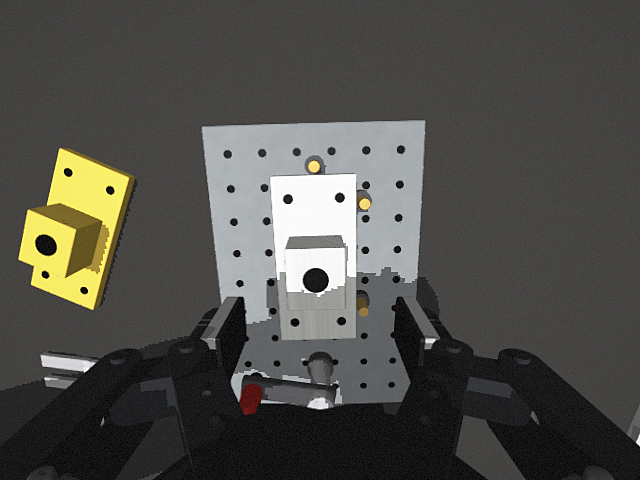

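The wrist view shows the bracket centred between the fingers (block hole at px (316,280), fingertips at about x = 230 and 410). The clamp is swung away with its knob at (250,398). I check the hole position and descend.

```bash
python3 - <<'E'
from plan import *
p=camera_params('wrist');K=np.array([[p['fx'],0,p['cx']],[0,p['fy'],p['cy']],[0,0,1]]);T=p['tool_from_camera']
s=sense();R=Ro.from_euler('xyz',s['tcp_rot'],degrees=True).as_matrix()
n=cv2.undistortPoints(np.array([[[316.,280]]]),K,p['D'])[0,0]
d=R@T[:3,:3]@np.r_[n,1];o=R@T[:3,3]+s['tool_pos'];print(o+d*(74-o[2])/d[2])
plan([563.5,198,43],[180,0,95.65],60,step=30)
E
```

```text
[563.79604471 196.03414577  74.        ]
t 6.15 at [566.  202.  125.1] [ 1.7964e+02 -8.0000e-02  9.4430e+01] F [ 0.1 -0.4  0.1] gap 65.7 dist 82.2 ang 1.27 rows 3
[60.0, -1.3, -1.1, 27.3, 0.002, -0.0, -0.007]
[60.0, -1.3, -1.0, 27.3, 0.002, -0.0, -0.007]
[60.0, -1.3, -1.0, 27.4, 0.002, -0.0, -0.007]
```

servo_tool --pt "60 -1.8 -1 18 0.002 0 -0.008" --pt "60 -1.8 -1 18 0.002 0 -0.008" --pt "60 -1.5 -1 14 0.002 0 -0.007" --pt "60 0 0 8 0 0 0" --pt "60 0 0 0 0 0 0"

```text
time: 6.65
tool_pos: [565.8, 197.6, 66.5]
tcp_rot: [179.7, -0.1, 95.9]
ft_force: [0.8, -0.3, -0.0]
finger_gap: 60.1
```

```bash
python3 -c "
from plan import *
plan([563.5,197.3,43.5],[180,0,95.65],60)"
```

```text
t 6.65 at [565.8 197.6  66.5] [ 1.7965e+02 -1.4000e-01  9.5890e+01] F [ 0.8 -0.3 -0. ] gap 60.1 dist 23.1 ang 0.44 rows 1
[60.0, -0.1, -2.4, 23.0, 0.006, -0.002, 0.004]
```

servo_tool --pt "60 0 -2 8 0.006 -0.002 0.003" --pt "60 0 0 8 0 0 0" --pt "60 0 0 6 0 0 0" --pt "60 0 0 0 0 0 0"

```text
time: 7.05
tool_pos: [564.7, 197.7, 44.1]
tcp_rot: [179.9, -0.0, 95.7]
ft_force: [-0.9, -0.3, -0.3]
finger_gap: 60.0
```

```bash
python3 -c "
from plan import *
plan([563.5,197.3,43.5],[180,0,95.65],60)"
```

```text
t 7.05 at [564.7 197.7  44.1] [ 1.799e+02 -3.000e-02  9.569e+01] F [-0.9 -0.3 -0.3] gap 60.0 dist 1.4 ang 0.11 rows 1
[60.0, -0.3, -1.2, 0.6, 0.002, -0.001, 0.001]
```

Well aligned. I close with a firm grip.

servo_tool --pt "30 0 -1 0 0 0 0" --pt "30 0 0 0 0 0 0" --pt "30 0 0 0 0 0 0" --pt "30 0 0 0 0 0 0" --pt "30 0 0 0 0 0 0" --pt "30 0 0 0 0 0 0" --force 70

```text
time: 7.65
tool_pos: [563.7, 197.7, 44.5]
tcp_rot: [179.9, -0.0, 95.7]
ft_force: [0.5, -0.0, -2.7]
finger_gap: 35.3
```

servo_tool --pt "30 0 0 -5 0 0 0" --pt "30 0 0 -10 0 0 0" --pt "30 0 0 -15 0 0 0" --pt "30 0 0 -25 0 0 0" --pt "30 0 0 -25 0 0 0" --pt "30 0 0 -30 0 0 0" --pt "30 0 0 -30 0 0 0" --pt "30 0 0 -30 0 0 0" --pt "30 0 0 -15 0 0 0" --pt "30 0 0 0 0 0 0"

```text
time: 8.65
tool_pos: [563.5, 197.6, 248.3]
tcp_rot: [179.5, -0.1, 95.7]
ft_force: [0.4, 0.7, -1.9]
finger_gap: 35.4
```

```bash
cat > tgt.py <<'E'
from plan import *
y=np.radians(-9.9);cx=np.array([np.cos(y),np.sin(y),0]);zc=-np.sin(np.radians(20))*cx+np.array([0,0,np.cos(np.radians(20))])
cy=np.cross(zc,np.cross(np.array([-np.sin(y),np.cos(y),0]),zc));B=np.array([570,-199,130])+100*zc
def target(h,out=0):  # h: TCP height above underside; tool z=-zc, tool x=cy
    z=-zc;R=np.column_stack([cy,np.cross(z,cy),z]);return B+(h+out)*zc,Ro.from_matrix(R)
E
python3 - <<'E'
from tgt import *
p,R=target(11.5,60);print(p,R.as_euler('xyz',degrees=True));plan(p,R,30,step=40)
cv2.imwrite('pics/w2.png',snapshot('wrist'))
E
```

```text
[ 512.21697955 -188.91524854  291.15728446] [160.    0.   80.1]
t 8.65 at [563.5 197.6 248.3] [ 1.7949e+02 -9.0000e-02  9.5690e+01] F [ 0.4  0.7 -1.9] gap 35.4 dist 392.2 ang 24.93 rows 10
[30.0, -37.9, -8.9, -4.4, -0.034, -0.005, 0.027]
[30.0, -38.2, -7.7, -4.5, -0.034, -0.005, 0.027]
[30.0, -38.4, -6.5, -4.6, -0.034, -0.005, 0.027]
[30.0, -38.6, -5.4, -4.6, -0.034, -0.005, 0.027]
[30.0, -38.7, -4.2, -4.5, -0.034, -0.005, 0.027]
[30.0, -38.9, -3.0, -4.5, -0.034, -0.005, 0.027]
[30.0, -38.9, -1.8, -4.4, -0.034, -0.005, 0.027]
[30.0, -39.0, -0.6, -4.2, -0.034, -0.005, 0.027]
[30.0, -39.0, 0.6, -4.0, -0.034, -0.005, 0.027]
[30.0, -39.0, 1.8, -3.8, -0.034, -0.005, 0.027]
```

View pics/w2.png

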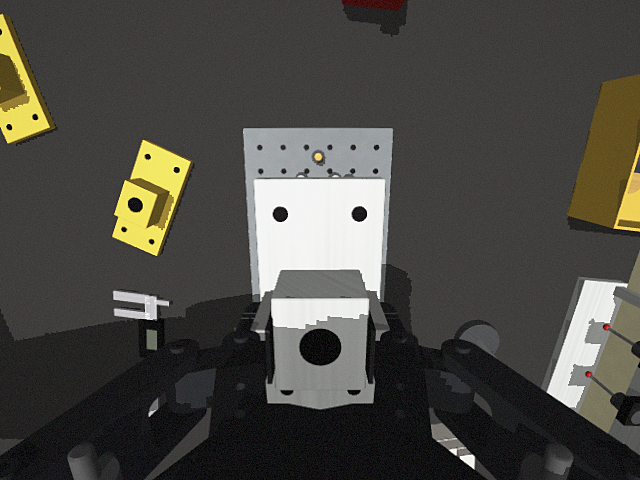

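The bracket is held square (gap 35.4) and clear of the fixture. I carry it to a point 60 mm further out along the lens axis.

servo_tool --pt "30 -19 -4.5 -2 -0.017 -0.003 0.014" --pt "30 -38 -8 -4.4 -0.034 -0.005 0.027" --pt "30 -38 -7 -4.5 -0.034 -0.005 0.027" --pt "30 -38 -6 -4.6 -0.034 -0.005 0.027" --pt "30 -39 -5 -4.5 -0.034 -0.005 0.027" --pt "30 -39 -4 -4.5 -0.034 -0.005 0.027" --pt "30 -39 -2 -4.4 -0.034 -0.005 0.027" --pt "30 -39 -1 -4.2 -0.034 -0.005 0.027" --pt "30 -38 0 -4 -0.034 -0.005 0.027" --pt "30 -25 1 -3 -0.03 -0.005 0.02"

```text
time: 9.7
tool_pos: [507.4, -162.4, 274.0]
tcp_rot: [161.5, 0.3, 81.0]
ft_force: [0.4, 0.9, -1.8]
finger_gap: 35.0
```

```bash
python3 - <<'E'
from tgt import *
p,R=target(12.5,60);plan(p,R,30,step=20)
E
```

```text
t 9.7 at [ 507.4 -162.4  274. ] [161.52   0.32  81.03] F [ 0.4  0.9 -1.8] gap 35.0 dist 32.4 ang 1.81 rows 2
[30.0, -12.8, 6.9, -7.2, -0.013, -0.0, 0.009]
[30.0, -12.7, 7.1, -7.1, -0.013, -0.0, 0.009]
```

servo_tool --pt "30 -10 6 -7 -0.013 0 0.009" --pt "30 -10 6 -7 -0.013 0 0.009" --pt "30 -4 1 0 0 0 0" --pt "30 0 0 0 0 0 0" --pt "30 0 0 0 0 0 0"

```text
time: 10.2
tool_pos: [509.5, -189.1, 289.4]
tcp_rot: [160.2, -0.2, 79.8]
ft_force: [-0.2, -0.1, -2.8]
finger_gap: 35.1
```

```bash
python3 - <<'E'
from tgt import *
p,R=target(12.5,60);plan(p,R,30)
p,R=target(12.5,0);plan(p,R,30,step=12)
E
```

```text
t 10.2 at [ 509.5 -189.1  289.4] [160.24  -0.17  79.83] F [-0.2 -0.1 -2.8] gap 35.1 dist 3.6 ang 0.4 rows 1
[30.0, 0.7, 3.0, -1.7, -0.004, -0.001, -0.005]
t 10.2 at [ 509.5 -189.1  289.4] [160.24  -0.17  79.83] F [-0.2 -0.1 -2.8] gap 35.1 dist 58.4 ang 0.4 rows 5
[30.0, 0.1, 0.7, 11.7, -0.001, -0.0, -0.001]
[30.0, 0.1, 0.6, 11.7, -0.001, -0.0, -0.001]
[30.0, 0.1, 0.6, 11.7, -0.001, -0.0, -0.001]
[30.0, 0.1, 0.6, 11.7, -0.001, -0.0, -0.001]
[30.0, 0.1, 0.6, 11.7, -0.001, -0.0, -0.001]
```

servo_tool --pt "30 0 1.5 10 -0.003 0 -0.003" --pt "30 0 1 10 0 0 0" --pt "30 0 0.5 10 0 0 0" --pt "30 0 0 10 0 0 0" --pt "30 0 0 8 0 0 0" --pt "30 0 0 4 0 0 0" --pt "30 0 0 0 0 0 0" --pt "30 0 0 0 0 0 0"

```text
time: 11.0
tool_pos: [531.4, -189.2, 233.6]
tcp_rot: [160.4, -0.2, 80.3]
ft_force: [0.2, 0.2, -1.8]
finger_gap: 34.9
```

```bash
python3 - <<'E'
from tgt import *
p,R=target(12.5,0);plan(p,R,30)
s=cv2.resize(snapshot('scene')[180:360,220:460],(800,600),interpolation=cv2.INTER_CUBIC);cv2.imwrite('pics/s3.png',s)
cv2.imwrite('pics/t3.png',snapshot('top'));cv2.imwrite('pics/w3.png',snapshot('wrist'))
E
```

```text
t 11.0 at [ 531.4 -189.2  233.6] [160.37  -0.23  80.28] F [ 0.2  0.2 -1.8] gap 34.9 dist 3.9 ang 0.47 rows 1
[30.0, -3.0, 1.9, -1.6, -0.007, -0.005, 0.002]
```

View pics/s3.png

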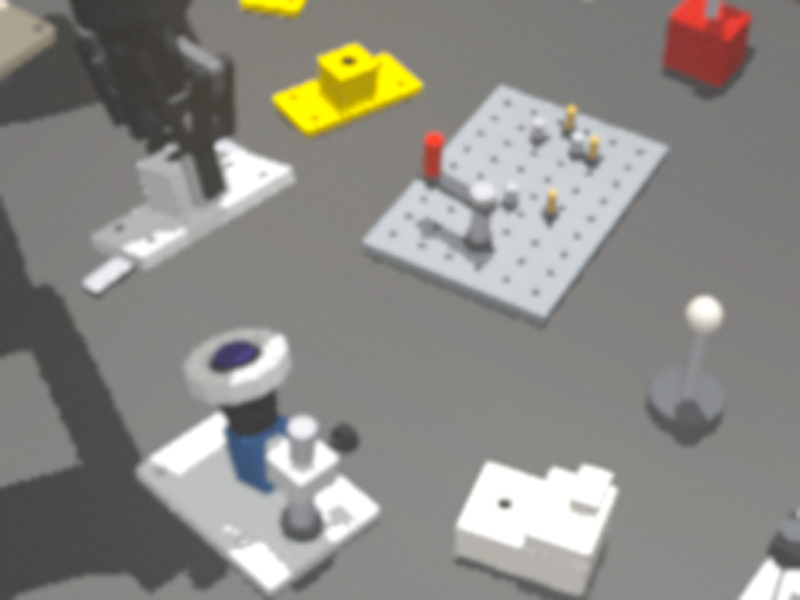

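View pics/w3.png

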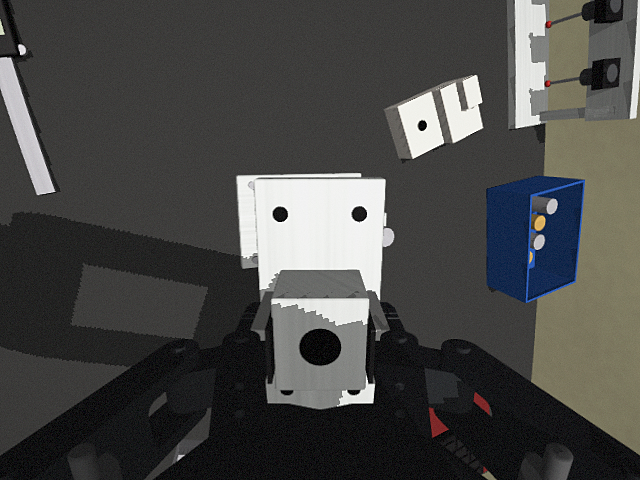

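The scene view shows the bracket held over the lens (underside at crop (190,215)), with the glass at crop (235,355). The clamp is open, and in the wrist view the bracket sits exactly as it did after the lift (hole at (320,347)), so no slip. I make a final small correction.

servo_tool --pt "30 -3 2 -1.5 -0.007 -0.005 0.002" --pt "30 0 0 0 0 0 0" --pt "30 0 0 0 0 0 0" --pt "30 0 0 0 0 0 0"

```text
time: 11.55
tool_pos: [533.0, -193.5, 238.4]
tcp_rot: [159.7, 0.1, 80.0]
ft_force: [0.4, -0.6, -2.3]
finger_gap: 35.3
```

```bash
python3 - <<'E'
from tgt import *
p,R=target(12.5,0);plan(p,R,30)
c=camera_params('wrist');K=np.array([[c['fx'],0,c['cx']],[0,c['fy'],c['cy']],[0,0,1]]);T=c['tool_from_camera']
n=cv2.undistortPoints(np.array([[[320.5,347]]]),K,c['D'])[0,0]
d=T[:3,:3]@np.r_[n,1];o=T[:3,3];print("hole in tool",o+d*(-29.5-o[2])/d[2])
from m import cen
im=snapshot('scene');b=cen(im,(330,200,400,260),(0,140,90),(8,255,255));v=onz('scene',[b[0]],80)[0][:2]-[573.5,98.3];print("clamp",np.arctan2(v[1],v[0])-np.radians(95.65),np.hypot(*v), sense()['qd'].round(2))
# camera yaw from base near edge, and glass->post-cap direction
t=cv2.imread('pics/top.png');
q=onz('top',[[365+58/5.714,180+358/5.714],[365+283/5.714,180+397/5.714],[365+105/5.714,180+50/5.714],[365+327/5.714,180+87/5.714]],12)
print("edges",[float(np.degrees(np.arctan2(*(b-a)[1::-1]))) for a,b in ((q[1],q[0]),(q[3],q[2]),(q[0],q[2]),(q[1],q[3]))])
E
```

```text
t 11.55 at [ 533.  -193.5  238.4] [1.5971e+02 1.0000e-01 8.0020e+01] F [ 0.4 -0.6 -2.3] gap 35.3 dist 3.1 ang 0.31 rows 1
[30.0, 0.9, -1.9, 2.2, 0.005, 0.002, -0.001]
hole in tool [ -1.57435201  -0.04691257 -29.5       ]
clamp 1.4267196685101142 51.98716377713322 [-0.05  0.09 -0.01  0.04 -0.1   0.03]
edges [79.90044448609038, 80.35855818821462, -9.505458445924509, -9.353623074916163]
```

servo_tool --pt "30 1.7 -1 1 0.002 0 0" --pt "30 0 0 0 0 0 0" --pt "30 0 0 0 0 0 0" --pt "30 0 0 0 0 0 0" --pt "30 0 0 0 0 0 0"

```text
time: 12.1
tool_pos: [532.6, -191.3, 236.8]
tcp_rot: [159.9, 0.1, 80.0]
ft_force: [0.3, -1.0, -2.9]
finger_gap: 35.0
```

```bash
python3 - <<'E'
from tgt import *
p,R=target(12.5,0);plan(p,R,30); s=sense(); print(s['qd'].round(2))
e=np.array(s['tool_pos'])-p
if np.linalg.norm(e)<5.5: hand_in(); print("handed in")
E
```

```text
t 12.1 at [ 532.6 -191.3  236.8] [1.5987e+02 9.0000e-02 8.0040e+01] F [ 0.3 -1.  -2.9] gap 35.0 dist 1.6 ang 0.17 rows 1
[30.0, -1.1, -0.6, 0.9, 0.002, 0.002, -0.001]
[ 0.09  0.02  0.04 -0.01  0.07  0.08]
the job is handed in; nothing more can be done
handed in
```

I swung the clamp away, gripped the bracket by its block and lifted it straight out. I held it over the inspection camera and handed the job in at about 12 s; no verdict was reported.

- **Position:** the tool was 1.6 mm and 0.2° from the pose I computed for the lens axis at 100 mm, and nearly still. That pose depends on the camera calibration, which is good to about 2 mm.
- **Grip:** the jaw opening read 35.0 mm, with no sign of slip between the wrist pictures taken after the lift and over the camera. The wrist picture put the bracket 1.6 mm off the tool centre along its length; I nudged the tool 1.7 mm to allow for that.
- **Clamp:** two looks put it at 1.43 and 1.46 rad, well past the 1.1 needed.
- **Contact:** the sensed forces never exceeded about 3 N, and I saw no sign of the camera or any bystander being touched. I did not re-measure the bystanders' positions.
- **Disagreements:** the edges of the camera's base gave its heading anywhere from -9.4° to -10.1°, and I used -9.9°. The hole position from the wrist camera differed by about 2 mm from the plate fit. Both are inside the tolerances.

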